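Unclamp the plaque and sweep the offcuts into the scoop

ROBOT

A 6-joint arm with a two-finger parallel gripper is mounted at the origin on the work surface. World frame = base frame: x ahead of the robot, y to its left, z up, the work surface at z = 0. Lengths are in m, angles in rad, forces in N, time in s.
With the tool pointing down it reaches from about 0.25 to 0.775 m from the base axis. Payload 4 kg.
Tool frame: the origin (TCP) lies midway between the tips of the shut fingers; the grasp point (between the pads) lies 19 mm behind it; z points along the fingers, x is the direction in which the jaws open and shut, and the axes are right-handed (so a half turn about z gives the same grasp; the last joint's range is limited). The gripper opens to 94 mm and grips with 3 to 60 N. Pads are 16 mm wide; open, the fingers measure 119 mm over their backs; the gripper's body (75 mm by 177 mm) begins 78 mm behind the grasp point.
Start: joints at [-1.377, 0.087, 1.371, -0, 1.684, -0.103], TCP at [0.161, -0.526, 0.206] pointing down, gripper open.
Joint ranges: [-3.1, 3.1], [-0.76, 2.03], [0.27, 2.55], [-1.08, 4.22], [0.17, 2.65], [-2.57, 2.57]. Speed limits (rad/s): [2.79, 2.79, 3.14, 3.14, 3.14, 3.14].

INTERFACE

Orientations are given as [roll, pitch, yaw] about the fixed x, y, z axes, in that order (R = Rz(yaw) Ry(pitch) Rx(roll)).
In Python, from bench import robot, eyes, close_job gives the robot as it stands.
- The arm moves only by the shell command python3 -m jog 'ROWS'. ROWS is JSON, a list of rows, each a list of 3 entries, a list of its own where there are three numbers: the turn, a rotation vector about the tool's x, y, z in degrees, then the shift along the tool's x, y, z in mm, then the closure, from -1 (fully open) to 1 (shut). In form: [[[wx, wy, wz], [x, y, z], claw], ...]. A call has 1 to 5 rows; each row is the pose to reach, as a shift and turn from the pose commanded when the call began, along the tool's axes at that moment; what a row does not reach only later rows make up. A row lasts 1/10 s, in which the tool goes at most 50 mm and 8.59 degrees, less where a joint would pass 70% of its speed; a pose out of reach is approached as far as the arm can. A call with a gripper value outside its range is refused whole. The fingers move at their own pace and stop on an object; the grip force is fixed at half the most. Time passes only in rows, so rows that repeat a pose let the fingers close. It gives the time, the measured TCP pose, the force and the opening at its end, in the units of the state.
- robot.get_obs(): the state, without advancing time (a new reading comes with each control period).
- eyes.snapshot(name): name is "scene" or "side" or "wrist"; returns (picture, depth): 384x512x3 uint8, red, green, blue; 384x512 float32, m along the optical axis (not along the pixel's ray), 0 where there is no reading.
- eyes.camera_params(name): a dict with "mtx" (3x3 intrinsics, pixels), "k1" (the pictures are not rectified: a ray, as slopes to the right and down, at radius r is drawn at 1 + k1 r^2 times it, then the intrinsics apply), "world_to_cam" (4x4, takes a point from world to camera coordinates). Camera axes: x right, y up, looking along -z (the intrinsics and any distortion apply to the point x, -y, -z); pixel columns grow to the right and rows downward; lengths in m; the calibration is good to about 2 mm. A picture is of the moment at which its call begins: read the wrist's pose just before it. camera_params takes no time and is no camera call; for the wrist camera it gives the pose at the moment of the call.
- close_job(): hands the job in, once; it reports no verdict.
The state is a dict: "time": time; "joint_positions": joint angles; "qvel": joint speeds; "joint_torque": joint torques, N m; "tool_pos": TCP position; "ee_rot": TCP orientation; "wrist_force": force on the tool from outside, world axes, zero at the start; "wrist_torque": the same for the moment, N m; "width": finger opening in m.
Only numpy, scipy, OpenCV 4.12 (cv2) and the standard library are available. Lean on these libraries where they do the work, as an engineer would, in place of code of your own. Each camera call takes 0.05 s, during which the arm holds its last target. There are 200 camera calls.

TASK

First slide the vise jaw fully open by its orange post, and only then lift the finished plaque out and stand it upright in the middle of the green mat. Then sweep the three wooden offcuts into the red scoop with the yellow-bladed sweeper, without the robot itself touching the offcuts, and stand the sweeper back on the bench in front of the scoop, clear of it. Do not disturb the disc stack, the grey tin or the jigsaw.

Things in the scene. Friction and masses are not known exactly. Their poses are not given: they have to be found in the camera images.
- jaw (a joint): opening of the sliding jaw of the blue vise, m: 0 = closed on the plaque, 0.060 = fully open (end stop). The jaw slides along the vise's -x direction, with about 3 N of friction, and stays where left. Its steel lip overhangs the plaque's foot by 4 mm when closed; vise and jaw are 40 mm tall at most (without the post).
- jaw_post (a point): point on the upright orange round post of the sliding jaw (diameter 24 mm, rising from z 40 mm to z 92 mm above the bench), on its axis at z 70 mm, the height to grip. It travels with the jaw; its x axis is the vise's x axis (jaw opens towards -x).
- vise_bed (a point): point on the vise's bed (top at z 10 mm) where the middle of the plaque's foot stands at the start; x axis points to the fixed jaw, the sliding jaw opens along -x; the jaws are 120 to 130 mm long along y. The vise (about 205 x 130 mm) is fixed to the bench.
- plaque_center (a point): finished plaque, centre, half-way up (47 mm above its underside): a white-faced, gold-rimmed disc (diameter 76 mm, 24 mm thick along its x axis) standing on a wooden foot 36 mm (x) by 110 mm (y) by 20 mm (z); 94 mm tall overall, about 0.22 kg. Disc centre is 9 mm above this point; z axis up. At the start the foot is in the vise, jaws over x. Best pinched across the disc's two faces from above.
- plaque: the same plaque; origin at the centre of its underside
- mat_top (a point): centre of the top of the green mat, 160 x 160 mm, 4 mm thick, fixed to the bench
- scoop: red scoop with a steel floor, fixed to the bench. Origin on the bench surface at the middle of its open mouth; x axis points out of the mouth towards the offcuts, the inside reaches from x = 0 to x = -180 mm and y = -125 to +125 mm. Side walls 4 mm thick, 45 mm tall; back wall 50 mm tall. The floor starts level with the bench at the mouth and ramps to 3 mm over the first 30 mm.
- strip_center (a point): strip offcut of wood, 85 x 30 x 30 mm, white-topped; its centre; x along its length
- corner_center (a point): L-shaped corner offcut of wood, white-topped, about 75 x 42 x 30 mm; centre, 15 mm above its underside; x along its length
- stub_center (a point): stub offcut of wood with a dark knot on top, 66 x 40 x 30 mm; its centre; x along its length
- offcut_strip: the strip offcut; origin under its centre
- offcut_corner: the corner offcut; origin under its centre
- offcut_stub: the stub offcut; origin under its centre (each offcut weighs about 0.06 kg)
- sweeper_grip (a point): grip point of the sweeper, on its handle, 46 mm above its underside. The sweeper is one rigid piece: an upright yellow blade 160 mm wide (y), 12 mm thick (x), 52 mm tall, whose middle lies 42 mm from this point along the sweeper's -x; and a pale wooden bar handle 28 mm wide (y) and 28 mm tall (z 32 to 60 mm) that runs back along +x from the blade to a rear foot 78 mm beyond this point. It stands by itself on the blade and the foot; 0.24 kg, centre of mass near the grip point.
- sweeper_blade (a point): middle of the sweeper's blade, 26 mm above its underside; axes as the sweeper's
- sweeper: the sweeper; origin on its underside below the blade; z up
- disc_stack: bystander: stack of gold-edged discs, diameter 110 mm, 65 mm tall; origin under its centre
- varnish_tin: bystander: grey tin, diameter 84 mm, 85 mm tall; origin under its centre
- jigsaw: bystander: teal jigsaw, about 200 x 75 mm, 160 mm tall; origin under its centre
There are look-alikes about, which are no part of the job. There is more than one size of the sweeper; the job needs the smaller. Leave any pink look-alike of the plaque alone.

How it is judged:
By the outcome, as a careful person would: the job done as asked, in the order asked, and still so for the second after the job is handed in, with the robot touching nothing.
It also fails if it takes over 72 s, if anything falls off the work surface, if the arm or the gripper's body presses on something with over 40 N, if the wrist force passes 120 N, or if a joint passes its speed limit or range.

## Working session

There is one attempt and no reset: what is moved stays moved. The work goes in short steps, Python scripts to look and compute and a shell command to move; the robot and the scene stay as the last step left them, time stands still between calls to the robot, and variables do not carry over. Pictures are saved under pics/ and viewed, about 8 in all and at most 12, crops included, and the job is handed in when it is done.

```bash
mkdir -p pics
cat > h.py <<'E'
import numpy as np, cv2
from bench import robot, eyes
from scipy.spatial.transform import Rotation as R
def snap(n,f=None):
    p=eyes.camera_params(n); im,d=eyes.snapshot(n)
    if f: cv2.imwrite('pics/'+f,im[:,:,::-1])
    return im,d,p
def cloud(d,p):
    h,w=d.shape; v,u=np.mgrid[:h,:w].astype(float)
    K=p['mtx']; pts=np.stack([u,v],-1).reshape(-1,1,2)
    n=cv2.undistortPoints(pts,np.array(K,float),np.array([p['k1'],0,0,0,0.]),).reshape(h,w,2)
    c=np.stack([n[...,0]*d,-n[...,1]*d,-d,np.ones_like(d)],-1)
    W=c@np.linalg.inv(p['world_to_cam']).T
    W=W[...,:3]; W[d==0]=np.nan
    return W
E
python3 - <<'E'
from h import *
print(robot.get_obs())
for n in ('scene','side'):
    im,d,p=snap(n,n+'0.png'); np.savez('pics/%s0.npz'%n,im=im,d=d,W=cloud(d,p)); 
    print(n,np.array(p['mtx']).tolist(),p['k1'],np.linalg.inv(p['world_to_cam'])[:3,3])
a=cv2.imread('pics/scene0.png'); print(a.shape)
E
```

```text
{'time': 0.0, 'joint_positions': array([-1.37710629e+00,  8.79543141e-02,  1.37226438e+00, -1.04561959e-05,
        1.68358049e+00, -1.03083468e-01]), 'qvel': array([ 0.00139406, -0.00012679, -0.00064617,  0.00263023,  0.00027195,
       -0.00088749]), 'joint_torque': array([-9.51444999e-04, -3.40186107e+01, -3.02428508e+01,  7.16836704e-02,
        3.28646181e-02, -1.56704932e-04]), 'tool_pos': array([ 0.16073421, -0.52541344,  0.20429942]), 'ee_rot': array([-3.14137594e+00,  2.19588575e-03, -1.27402375e+00]), 'wrist_force': array([-0.21372403, -0.30924978, -0.52546444]), 'wrist_torque': array([ 0.03124066, -0.01925201, -0.00205411]), 'width': 0.09375157748962513}
scene [[399.1109610060307, 0.0, 248.4306321602732], [0.0, 399.1109610060307, 189.8019905850905], [0.0, 0.0, 1.0]] -0.05086709972429681 [ 1.38675734 -0.82332706  1.07972259]
side [[440.3373078882405, 0.0, 256.91710634094136], [0.0, 440.3373078882405, 185.91523516171023], [0.0, 0.0, 1.0]] 0.0414005031348116 [-0.32606213  0.97328424  0.9167774 ]
(384, 512, 3)
```

View pics/scene0.png

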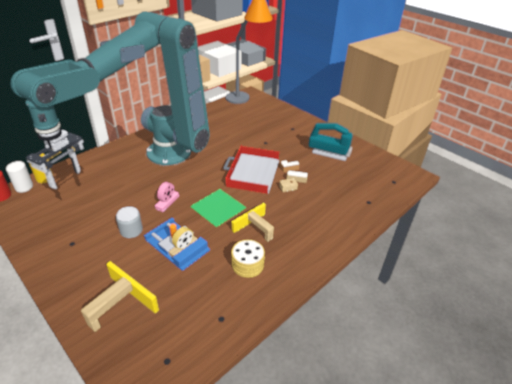

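View pics/side0.png

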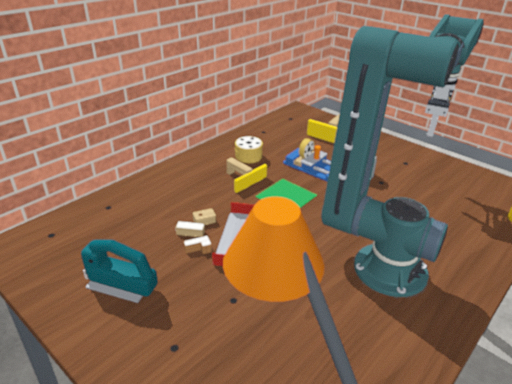

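The scene shows the small sweeper at (255,220) and the big one at (125,295). The gold/white plaque is in the vise at (182,238), with the pink look-alike at (165,197). The scoop is at (252,170), the offcuts at (290,175), the mat at (219,207), the discs at (248,258), the tin at (129,222) and the jigsaw at (331,140). Next I'll measure by colour.

```bash
cat > m.py <<'E'
from h import *
def rep(name,W,m):
    P=W[m]; P=P[~np.isnan(P).any(1)]
    if len(P)<5: return print(name,'few',len(P))
    r=cv2.minAreaRect((P[:,:2]*1000).astype(np.float32))
    print(name,len(P),'c',np.round(r[0],1),'size',np.round(r[1],1),'ang',round(r[2],1),'z',np.round(np.percentile(P[:,2],[2,50,98])*1000,1))
E
python3 - <<'E'
from m import *
views=[]
for n in ('scene','side'):
    z=np.load('pics/%s0.npz'%n); im,W=z['im'],z['W']
    hsv=cv2.cvtColor(im,cv2.COLOR_RGB2HSV); H,S,V=cv2.split(hsv)
    inr=(W[...,0]>0.1)&(W[...,0]<0.9)&(abs(W[...,1])<0.75)&(W[...,2]<0.25)
    zz=W[...,2]
    ms={'yellow':(H>22)&(H<32)&(S>200)&(zz>.003),'green':(H>50)&(H<75)&(S>120),'blue':(H>100)&(H<120)&(S>130),'orange':(H>8)&(H<16)&(S>220)&(V>180)&(zz>.03),
     'red':((H<4)|(H>176))&(S>180)&(V>100),'pale':(zz>.018)&(H>10)&(H<28)&(S<150)&(V>150),'any':(zz>.015)}
    for k,m in ms.items():
        m=(m&inr).astype(np.uint8)
        c,l,s,_=cv2.connectedComponentsWithStats(m)
        for i in range(1,c):
            if s[i,4]>12: rep(n+' '+k+' px%s'%(s[i,:2]+s[i,2:4]//2),W,l==i)
    # topdown
    T=np.zeros((600,400,3),np.uint8)
    ok=inr&~np.isnan(zz)
    P=W[ok]; C=im[ok][:,::-1]; o=np.argsort(P[:,2])
    for p,c in zip(P[o],C[o]):
        r=int((0.9-p[0])*700);q=int((.6-p[1])*500) if 0 else 0
        x=int((0.35-p[1])*450); y=int((.9-p[0])*650)
        if 0<=x<398 and 0<=y<598: T[y:y+3,x:x+3]=c
    views.append(T)
    k=cv2.resize(im[110:290,90:350] if n=='scene' else im[90:290,140:360],None,fx=3,fy=3,interpolation=cv2.INTER_CUBIC)[:,:,::-1]
    cv2.imwrite('pics/c_%s.png'%n,k)
E
```

```text
scene yellow px[260 210] 67 c [608.9   4.4] size [51.6  9.9] ang 84.0 z [ 9.8 37.1 54.6]
scene yellow px[241 223] 158 c [605.3 -89.3] size [80.3 13. ] ang 81.1 z [ 5.9 29.6 55.9]
scene yellow px[118 271] 172 c [ 534.7 -555.8] size [102.9  16.4] ang 9.2 z [18.3 67.3 73.1]
scene yellow px[144 296] 346 c [ 646.9 -538.8] size [109.3  15.5] ang 8.5 z [ 7.8 53.7 72.9]
scene green px[218 208] 1008 c [457.4 -79.5] size [162.8 157.4] ang 0.2 z [0.1 4.7 9.7]
scene blue px[177 244] 869 c [ 514.6 -321.7] size [207.8 128.4] ang 4.1 z [ 5.5 20.6 41.6]
scene red px[255 157] 249 c [305.6 234.6] size [253.7 132.3] ang 76.9 z [11.9 30.8 52.4]
scene red px[246 181] 274 c [441.2  77.5] size [184.9  71.3] ang 11.6 z [ 3.4 21.6 49.5]
scene pale px[290 164] 95 c [474.6 331.5] size [79.6 44.2] ang 53.2 z [18.9 29.9 36.2]
scene pale px[294 180] 236 c [562. 253.] size [ 86.4 138.2] ang 16.1 z [19.2 29.7 35.9]
scene pale px[261 224] 294 c [661.7 -49.7] size [ 42.6 127.6] ang 80.4 z [23.  58.1 63.9]
scene pale px[183 241] 436 c [ 535.7 -311.9] size [ 72.2 130.2] ang 17.4 z [ 26.8  67.4 104.6]
scene pale px[248 
[... 3036 characters left out ...]
e any px[374 166] 35 c [ 294.5 -411. ] size [ 6.9 35.1] ang 22.6 z [19.9 55.1 85.4]
side any px[246 174] 587 c [623.4 -62. ] size [145.  151.9] ang 57.8 z [16.6 46.5 63.2]
side any px[346 206] 1543 c [131.7  49.3] size [149.4  83.9] ang 60.0 z [117.4 198.  248. ]
side any px[242 207] 173 c [495.7 108.7] size [82.  14.9] ang 33.2 z [15.7 32.4 47.3]
side any px[195 220] 477 c [558.3 255.8] size [ 86.8 133.1] ang 18.3 z [15.7 29.  33.7]
side any px[197 243] 268 c [468.8 333.2] size [74.8 49.9] ang 65.6 z [16.1 28.5 33.7]
side any px[119 268] 2947 c [506.5 573.5] size [205.1  60.4] ang 23.1 z [ 24.6  74.1 154.6]
side any px[218 258] 92 c [376.5 334.4] size [33.9 11.1] ang 33.4 z [16.8 32.6 44. ]
```

View pics/c_scene.png

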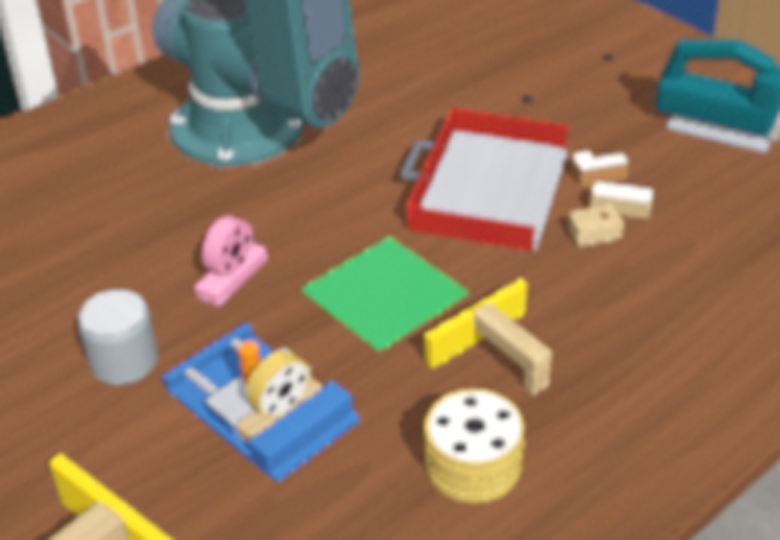

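The crop confirms these:
- **Target plaque:** the white and gold one at crop (285,385), standing in the blue vise. The pink one at (230,260) is the look-alike.
- **Sweeper:** the one at crop (490,330). It is about 160 mm wide and 52 mm tall, so it's the smaller. The other, at (90,510), is about 220 mm wide and 73 mm tall.
- **Offcuts:** corner (600,165), strip (620,198), stub (597,225).

Now I'll refine the geometry.

Run:
```python
from m import *
for n in ('scene','side'):
    z=np.load('pics/%s0.npz'%n); im,W=z['im'],z['W']
    hsv=cv2.cvtColor(im,cv2.COLOR_RGB2HSV); H,S,V=cv2.split(hsv)
    X,Y,Z=W[...,0],W[...,1],W[...,2]
    box=lambda a,b,c,d:(X>a)&(X<b)&(Y>c)&(Y<d)
    v=box(.38,.65,-.42,-.22)
    print(n); rep('plaque disc',W,v&(Z>.07)&(H>14))
    rep('plaque top',W,v&(Z>.088)&(X>.51))
    o=v&(Z>.045)&(H<14)&(S>150); rep('post',W,o)
    rep('post rim',W,o&(Z>.086))
    rep('fixedjaw top',W,v&(Z>.034)&(Z<.046)&(H>100)&(H<120)&(S>100))
    rep('foot',W,v&(Z>.022)&(Z<.036)&(H>8)&(H<25)&(X>.5)&(X<.6))
    # offcut tops: split by components with face mask Z>.024, whites
    b=box(.4,.66,.16,.42)&(Z>.024)
    w=b&(S<45); 
    for nm,m in (('white',b&(S<50)),('wood',b&(S>=50)),('all',b)):
        c,l,s,_=cv2.connectedComponentsWithStats(m.astype(np.uint8))
        for i in range(1,c):
            if s[i,4]>15: rep(nm+str(s[i,:2]+s[i,2:4]//2),W,l==i)
    # scoop
    sc=box(.2,.56,-.02,.40)
    red=sc&((H<5)|(H>175))&(S>150)
    rep('rim',W,red&(Z>.038)); rep('red all',W,red)
    fl=sc&(S<60)&(V>130)&(Z<.015)&(Z>-.01)
    c,l,s,_=cv2.connectedComponentsWithStats(fl.astype(np.uint8))
    i=1+np.argmax(s[1:,4]); rep('floor',W,l==i)
    P=W[l==i]; 
    # sweeper
    sw=box(.55,.78,-.15,.06)
    rep('blade top',W,sw&(Z>.046)&(H>22)&(H<33)&(S>190))
    rep('handle top',W,sw&(Z>.054)&(S<170)&(H<28))
```

```text
scene
plaque disc 244 c [ 532.3 -318.6] size [69.1 73.7] ang 2.4 z [ 71.   90.3 105.1]
plaque top 130 c [ 537.7 -318.1] size [56.9 62. ] ang 4.0 z [ 88.2  98.7 106.1]
post 7 c [ 507.1 -323.9] size [18.5  7.5] ang 44.6 z [53.  82.5 92.5]
post rim few 2
fixedjaw top 276 c [ 591.5 -315.6] size [ 34.4 128.2] ang 3.7 z [34.2 37.9 42.6]
foot 104 c [ 548.1 -313.2] size [ 35.2 121.2] ang 7.0 z [24.5 30.1 35.7]
white[290 163] 74 c [473.2 333.3] size [79.5 42.6] ang 59.2 z [25.5 31.4 36.2]
white[298 174] 95 c [549.4 295.4] size [83.6 40.1] ang 33.6 z [25.9 31.3 36.6]
wood[289 183] 114 c [563.1 223.7] size [66.  45.9] ang 66.5 z [24.9 30.2 35.6]
all[290 164] 86 c [473.2 333.2] size [79.7 42.6] ang 59.2 z [24.6 31.  36.2]
all[297 174] 102 c [549.4 295.3] size [84.  40.2] ang 34.0 z [25.4 30.9 36.6]
all[289 183] 114 c [563.1 223.7] size [66.  45.9] ang 66.5 z [24.9 30.2 35.6]
rim 117 c [385.4 185. ] size [178.9 269.9] ang 32.1 z [38.1 43.8 54.2]
red all 618 c [370.6 187.8] size [201.1 290.5] ang 31.7 z [ 1.8 26.4 51.1]
floor 1094 c [386.  195.8] size [184.8 249.3] ang 32.6 z [-2.6  3.7  9.5]
blad
[... 698 characters left out ...]
5.9 29.7 33.9]
wood[204 214] 173 c [560.1 223.9] size [65.9 45.9] ang 63.7 z [24.4 29.8 33.7]
all[204 214] 173 c [560.1 223.9] size [65.9 45.9] ang 63.7 z [24.4 29.8 33.7]
all[190 226] 197 c [547.1 293.5] size [85.7 36.1] ang 34.5 z [25.1 30.1 33.8]
all[197 242] 202 c [468.7 333. ] size [74.3 49.9] ang 65.5 z [24.6 29.5 33.8]
rim 50 c [447.  225.8] size [ 70.8 265.8] ang 23.2 z [38.2 41.  46.1]
red all 290 c [434.5 221.1] size [ 72.3 266. ] ang 29.2 z [ 1.7 25.3 43.7]
floor 569 c [464.1 208.2] size [ 62.7 206.9] ang 22.9 z [-2.2  2.4  6.7]
blade top 101 c [599.5 -46.6] size [163.6  16.5] ang 88.3 z [46.7 51.  57.2]
handle top 184 c [700.2 -78.5] size [ 88.1 205.1] ang 49.5 z [54.3 59.9 67.4]
```

```bash
cat > go.py <<'E'
import sys
from h import *
# usage: go.py x y z(mm, TCP) yaw(deg) : prints tool-frame turn (deg) and shift (mm) from measured pose
def main(a):
    o=robot.get_obs(); Rc=R.from_euler('xyz',o['ee_rot'])
    Rt=R.from_euler('xyz',[180,0,a[3]],degrees=True)
    w=(Rc.inv()*Rt).as_rotvec(degrees=True); s=Rc.inv().apply(np.array(a[:3])-o['tool_pos']*1000)
    print('t %.2f at'%o['time'],np.round(o['tool_pos']*1000,1),'yaw %.1f'%np.degrees(o['ee_rot'][2]),'F',np.round(o['wrist_force'],1),'w %.1f'%(o['width']*1000),'j',np.round(o['joint_positions'],2),'\n turn',np.round(w,1),'shift',np.round(s,1))
main([float(v) for v in sys.argv[1:5]])
E
python3 go.py 470 -320 300 -85.6
```

```text
t 0.10 at [ 160.8 -525.5  204.4] yaw -73.0 F [-0.4 -0.7  0.5] w 93.9 j [-1.38  0.09  1.37  0.    1.68 -0.1 ] 
 turn [ 0.   0.1 12.6] shift [-106.2 -355.8  -95.3]
```

```bash
python3 -m jog '[[[0,0,8],[-20,-40,-50],-1],[[0,0,12.6],[-106,-356,-95],-1],[[0,0,12.6],[-106,-356,-95],-1],[[0,0,12.6],[-106,-356,-95],-1],[[0,0,12.6],[-106,-356,-95],-1]]' | tail -5; python3 go.py 470 -320 300 -85.6
```

```text
time: 0.6
tool_pos: [0.3523, -0.3954, 0.2763]
ee_rot: [3.141, 0.0, -1.494]
wrist_force: [-0.1, -0.8, 0.3]
width: 0.0942
t 0.60 at [ 352.3 -395.4  276.3] yaw -85.6 F [-0.1 -0.8  0.3] w 94.2 j [-0.95  0.04  1.28 -0.    1.82  0.54] 
 turn [ 0.  0. -0.] shift [ -66.2 -123.1  -23.7]
```

```bash
python3 -m jog '[[[0,0,0],[-66,-123,-24],-1],[[0,0,0],[-66,-123,-24],-1],[[0,0,0],[-66,-123,-24],-1],[[0,0,0],[-66,-123,-24],-1],[[0,0,0],[-66,-123,-24],-1]]' >/dev/null; python3 go.py 470 -320 300 -85.6
python3 - <<'E'
from m import *
im,d,p=snap('wrist','w1.png'); W=cloud(d,p); np.savez('pics/w1.npz',im=im,d=d,W=W)
H,S,V=cv2.split(cv2.cvtColor(im,cv2.COLOR_RGB2HSV)); Z=W[...,2]
o=(H<14)&(S>170)&(V>120)
rep('post',W,o&(Z>.045)&(Z<.1)); rep('post top',W,o&(Z>.085)&(Z<.1))
rep('plaque hi',W,(Z>.085)&(Z<.11)&~o);rep('plaque 98',W,(Z>.1)&(Z<.11))
rep('blue',W,(H>100)&(H<120)&(S>130)&(Z<.06)); rep('foot',W,(Z>.022)&(Z<.036)&(H>8)&(H<25)&(S>60))
rep('green',W,(H>50)&(H<75)&(S>120))
E
```

```text
t 1.10 at [ 469.  -320.9  299.6] yaw -85.5 F [-0.5 -1.4 -1.2] w 94.1 j [-0.7   0.13  1.14 -0.    1.87  0.79] 
 turn [0.1 0.  0.1] shift [-0.8 -1.1 -0.4]
post 225 c [ 464.9 -100.6] size [106.9 456.8] ang 20.1 z [45.1 50.5 93.4]
post top 45 c [ 500.2 -319.5] size [21.1 20. ] ang 5.0 z [88.7 92.5 94.3]
plaque hi 3167 c [ 439.4 -422.8] size [280.  510.7] ang 8.9 z [ 85.1  87.7 104.9]
plaque 98 578 c [ 549.6 -316.2] size [23.3 40.6] ang 4.5 z [100.2 103.4 105.8]
blue 4999 c [ 510.  -318.9] size [208.2 128.7] ang 3.8 z [ 9.5 26.8 40.5]
foot 1235 c [ 535.8 -194.2] size [312.6 717.9] ang 16.3 z [22.5 30.5 35.6]
green 8665 c [ 421.9 -108.9] size [226.6 222.2] ang 1.7 z [3.2 5.1 6.9]
```

View pics/w1.png

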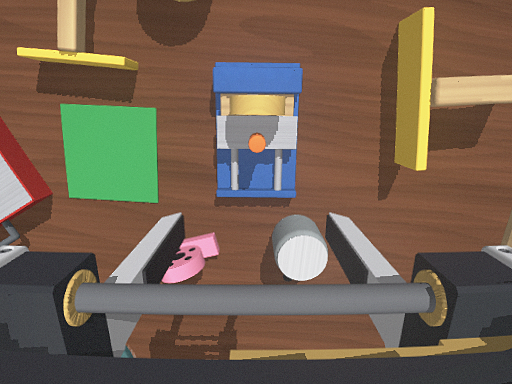

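The wrist view shows the vise at (257,130), with the orange post at (257,143) and the plaque at (257,105). The mat is at (110,153), and the fingers are clear. That puts the post at (500,-319.5) and the plaque at (549.6,-316), a gap of 49.5 mm along the vise x, with a yaw of about 4°.

```bash
python3 go.py 500.5 -319.5 51 -86
python3 - <<'E'
from m import *
z=np.load('pics/w1.npz'); im,W=z['im'],z['W']
H,S,V=cv2.split(cv2.cvtColor(im,cv2.COLOR_RGB2HSV))
m=(H>50)&(H<75)&(S>120); m[:100]=0;m[210:]=0
rep('mat',W,m)
E
python3 -m jog '[[[0,0,0.3],[-4,-31,40],-1],[[0,0,0.3],[-4,-31,90],-1],[[0,0,0.3],[-4,-31,140],-1],[[0,0,0.3],[-4,-31,180],-1],[[0,0,0.3],[-4,-31,180],-1]]' >/dev/null;python3 go.py 500.5 -319.5 51 -86
```

```text
t 1.15 at [ 468.2 -321.6  299.6] yaw -85.6 F [-0.4  0.  -0.1] w 93.8 j [-0.7   0.13  1.14 -0.    1.87  0.79] 
 turn [0.1 0.  0.4] shift [  0.5 -32.7 248.6]
mat 8664 c [454.2 -77.1] size [160.1 160.8] ang 1.6 z [3.2 5.1 6.9]
t 1.65 at [ 493.5 -313.1  111.9] yaw -86.1 F [-0.  -0.3 -0.7] w 94.3 j [-0.66  0.21  1.42 -0.    1.53  0.84] 
 turn [ 0.7  0.6 -0.1] shift [ 7.5 -7.3 60.8]
```

```bash
python3 -m jog '[[[0,0,0],[0,0,0],-1],[[0,0,0],[0,0,0],-1]]'|grep -E 'pos|rot';python3 go.py 500.5 -319.5 51 -86
```

```text
tool_pos: [0.5003, -0.3171, 0.1241]
ee_rot: [-3.137, -0.004, -1.5]
t 1.85 at [ 500.3 -317.1  124.1] yaw -86.0 F [ 0.2 -0.1  1.4] w 93.6 j [-0.66  0.2   1.4  -0.    1.53  0.84] 
 turn [-0.3 -0.2  0. ] shift [ 2.1  0.3 73.1]
```

```bash
python3 -m jog '[[[0,0,0],[2,0,30],-1],[[0,0,0],[2,0,55],-1],[[0,0,0],[2,0,73],-1],[[0,0,0],[2,0,73],-1],[[0,0,0],[2,0,73],-1]]' >/dev/null;python3 go.py 500.5 -319.5 51 -86
python3 -m jog '[[[0,0,0],[0,0,0],1],[[0,0,0],[0,0,0],1],[[0,0,0],[0,0,0],1],[[0,0,0],[0,0,0],1],[[0,0,0],[0,0,0],1]]' >/dev/null;python3 go.py 500.5 -319.5 51 -86
```

```text
t 2.35 at [ 500.8 -318.4   50.2] yaw -85.9 F [-0.1 -0.3  0.5] w 93.9 j [-0.66  0.26  1.49 -0.    1.39  0.84] 
 turn [-0.2 -0.2  0.1] shift [ 1.1  0.3 -0.8]
t 2.85 at [ 499.5 -317.2   47.6] yaw -85.9 F [ 0.3 -0.8 -1. ] w 57.4 j [-0.66  0.26  1.49 -0.    1.39  0.84] 
 turn [-0.  -0.   0.1] shift [ 2.4 -0.9 -3.4]
```

```bash
python3 -m jog '[[[0,0,0],[0,0,0],1],[[0,0,0],[0,0,0],1],[[0,0,0],[0,0,0],1],[[0,0,0],[0,0,0],1],[[0,0,0],[0,0,0],1]]' >/dev/null;python3 go.py 500.5 -319.5 51 -86
python3 -m jog '[[[0,0,0],[0,12,0],1],[[0,0,0],[0,26,0],1],[[0,0,0],[0,40,0],1],[[0,0,0],[0,52,0],1],[[0,0,0],[0,58,0],1]]' >/dev/null;python3 go.py 440.2 -324 51 -86
python3 -m jog '[[[0,0,0],[0,2,0],1],[[0,0,0],[0,3,0],1],[[0,0,0],[0,3,0],1],[[0,0,0],[0,3,0],1]]' >/dev/null;python3 go.py 440.2 -324 51 -86
```

```text
t 3.35 at [ 499.7 -321.1   47.2] yaw -86.0 F [  1.6 -11.3  -4.6] w 23.8 j [-0.66  0.26  1.49 -0.01  1.38  0.84] 
 turn [-0.1 -0.4  0. ] shift [-1.5 -0.9 -3.8]
t 3.85 at [ 441.7 -325.1   47.2] yaw -86.0 F [  5.3 -10.8  -7.4] w 23.5 j [-0.74  0.16  1.61 -0.    1.36  0.77] 
 turn [-0.1 -0.4  0. ] shift [-1.1  1.4 -3.8]
t 4.25 at [ 439.8 -325.2   47.2] yaw -86.0 F [  4.2 -10.4  -7.1] w 23.7 j [-0.74  0.16  1.61 -0.    1.36  0.76] 
 turn [-0.2 -0.4  0. ] shift [-1.1 -0.5 -3.8]
```

```bash
python3 -m jog '[[[0,0,0],[0,2,0],1],[[0,0,0],[0,4,0],1],[[0,0,0],[0,4,0],1],[[0,0,0],[0,4,0],1]]' >/dev/null;python3 go.py 440.2 -324 51 -86
```

```text
t 4.65 at [ 439.5 -325.3   47.3] yaw -85.9 F [ 13.7 -10.  -11.2] w 23.6 j [-0.74  0.15  1.62  0.    1.36  0.76] 
 turn [-0.6 -0.5  0.1] shift [-1.2 -0.9 -3.7]
```

The jaw is at its end stop: the tool travelled 60 mm and the reaction force rose to 14 N. I'll release and move up.

```bash
python3 -m jog '[[[0,0,0],[0,-3,0],-1],[[0,0,0],[0,-3,0],-1],[[0,0,0],[0,-3,0],-1],[[0,0,0],[0,-3,0],-1]]' >/dev/null
python3 -m jog '[[[0,0,0],[0,0,-40],-1],[[0,0,0],[0,0,-85],-1],[[0,0,8],[0,-15,-125],-1],[[0,0,16],[0,-35,-125],-1],[[0,0,24],[0,-50,-125],-1]]' >/dev/null;python3 go.py 549.6 -316 150 -176; python3 go.py 549.6 -316 150 4
```

```text
t 5.55 at [ 488.9 -318.5  175.2] yaw -110.2 F [-0.1  0.4  0. ] w 92.0 j [-0.67  0.17  1.34  0.    1.63  1.25] 
 turn [-0.3  0.1 65.8] shift [-23.4 -56.   25.4]
t 5.55 at [ 488.9 -318.5  175.2] yaw -110.2 F [-0.1  0.4  0. ] w 92.0 j [-0.67  0.17  1.34  0.    1.63  1.25] 
 turn [-1.000e-01 -3.000e-01 -1.142e+02] shift [-23.4 -56.   25.4]
```

```bash
python3 -m jog '[[[0,0,-8.5],[-10,-20,0],-1],[[0,0,-17],[-20,-40,0],-1],[[0,0,-25.5],[-23,-56,0],-1],[[0,0,-34],[-23,-56,0],-1],[[0,0,-42.5],[-23,-56,0],-1]]' >/dev/null
python3 -m jog '[[[0,0,-8.5],[0,0,0],-0.5],[[0,0,-17],[0,0,0],-0.5],[[0,0,-25.5],[0,0,0],-0.5],[[0,0,-34],[0,0,0],-0.5],[[0,0,-42.5],[0,0,0],-0.5]]' >/dev/null
python3 -m jog '[[[0,0,-8.5],[0,0,0],-0.3],[[0,0,-17],[0,0,0],-0.3],[[0,0,-25.5],[0,0,0],-0.3],[[0,0,-29],[0,0,0],-0.3],[[0,0,-29],[0,0,0],-0.3]]' >/dev/null
python3 go.py 549.6 -316 160 4
python3 - <<'E'
from m import *
im,d,p=snap('wrist','w2.png'); W=cloud(d,p)
H,S,V=cv2.split(cv2.cvtColor(im,cv2.COLOR_RGB2HSV)); X,Y,Z=np.moveaxis(W,2,0)
v=(X>.4)&(X<.65)&(Y>-.42)&(Y<-.22)
o=v&(H<14)&(S>170)&(V>120)
rep('post top',W,o&(Z>.085)&(Z<.1)); rep('plaque top',W,v&(Z>.098)&(Z<.11)&~o&(X>.5))
rep('foot',W,v&(Z>.024)&(Z<.035)&(H>8)&(H<25)&(S>60)&(X>.5)&(X<.59))
E
```

```text
t 7.05 at [ 547.6 -315.2  172.3] yaw 4.1 F [-0.6 -0.8  0.2] w 61.3 j [-0.61  0.28  1.21 -0.    1.65 -0.68] 
 turn [-0.   0.   0.1] shift [ 1.9  0.9 12.3]
post top 119 c [ 440.3 -323.1] size [21.9 22.3] ang 88.5 z [85.4 90.8 93.6]
plaque top 1209 c [ 549. -316.] size [24.5 45.8] ang 3.5 z [ 98.3 103.1 105.6]
foot 949 c [ 549.4 -315.6] size [ 36.2 108.3] ang 4.2 z [26.5 30.9 32.4]
```

```bash
python3 -m jog '[[[0,0,0],[1.5,0.5,30],-0.3],[[0,0,0],[1.5,0.5,65],-0.3],[[0,0,0],[1.5,0.5,100],-0.3],[[0,0,0],[1.5,0.5,121],-0.3],[[0,0,0],[1.5,0.5,121],-0.3]]' >/dev/null
python3 -m jog '[[[0,0,0],[0,0,0],-0.3],[[0,0,0],[0,0,0],-0.3]]' >/dev/null;  python3 go.py 549.3 -315.8 51 4.2
```

```text
t 7.80 at [ 550.7 -316.7   53.8] yaw 4.1 F [-0.   0.4  0.2] w 61.3 j [-0.61  0.34  1.37 -0.    1.42 -0.68] 
 turn [ 0.1 -0.2 -0.1] shift [-1.3 -1.   2.8]
```

```bash
python3 -m jog '[[[0,0,0],[-0.5,-0.5,2],1],[[0,0,0],[-0.5,-0.5,2],1],[[0,0,0],[-0.5,-0.5,2],1],[[0,0,0],[-0.5,-0.5,2],1],[[0,0,0],[-0.5,-0.5,2],1]]' >/dev/null
python3 -m jog '[[[0,0,0],[0,0,0],1],[[0,0,0],[0,0,0],1],[[0,0,0],[0,0,0],1]]' >/dev/null;  python3 go.py 549.3 -315.8 51 4.2
python3 -m jog '[[[0,0,0],[0,0,-10],1],[[0,0,0],[0,0,-30],1],[[0,0,0],[0,0,-60],1],[[0,0,0],[0,0,-90],1],[[0,0,0],[0,0,-90],1]]' >/dev/null;  python3 go.py 454.3 -77.5 141 4.2
```

```text
t 8.60 at [ 549.2 -315.4   49.6] yaw 4.1 F [0.1 0.2 1. ] w 23.7 j [-0.61  0.34  1.38  0.    1.42 -0.68] 
 turn [ 0.  -0.  -0.1] shift [ 0.1  0.4 -1.4]
t 9.10 at [ 551.2 -317.   145.4] yaw 4.1 F [ 0.4 -0.6 -0.1] w 24.0 j [-0.61  0.29  1.26 -0.    1.59 -0.68] 
 turn [ 0.4 -0.4 -0.1] shift [ -79.5 -245.8    2.1]
```

```bash
python3 -m jog '[[[0,0,0],[-10,-25,0],1],[[0,0,0],[-25,-65,0],1],[[0,0,0],[-40,-112,0],1],[[0,0,0],[-55,-160,0],1],[[0,0,0],[-68,-205,0],1]]' >/dev/null
python3 -m jog '[[[0,0,0],[-9,-30,0],1],[[0,0,0],[-11.5,-41,0],1],[[0,0,0],[-11.5,-41,0],1],[[0,0,0],[-11.5,-41,0],1]]' >/dev/null;  python3 go.py 454.3 -77.5 60 4.2
python3 - <<'E'
from m import *
im,d,p=snap('side','s2.png'); W=cloud(d,p); X,Y,Z=np.moveaxis(W,2,0)
cv2.imwrite('pics/s2c.png',cv2.resize(im[60:260,180:400],None,fx=3,fy=3)[:,:,::-1])
E
```

```text
t 10.00 at [452.2 -76.5 138.8] yaw 4.1 F [ 0.7  0.1 -1. ] w 24.1 j [-0.29 -0.09  1.68 -0.    1.55 -0.36] 
 turn [ 0.   0.  -0.1] shift [ 2.1  1.1 78.8]
```

View pics/s2c.png

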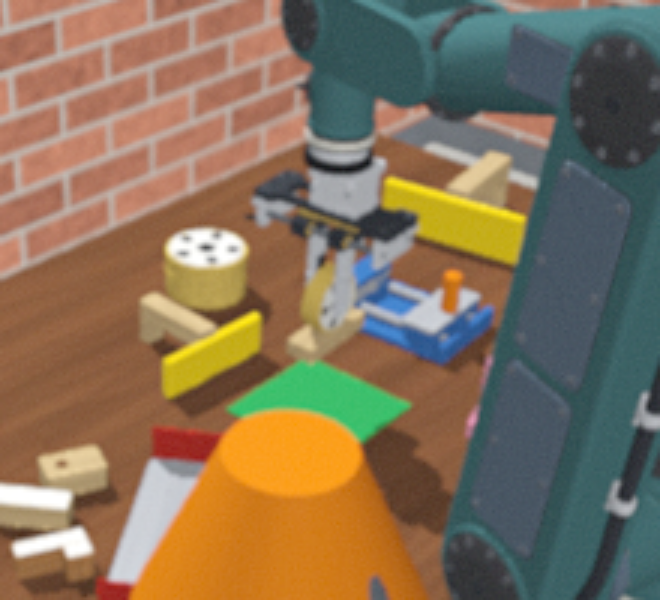

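The side view shows the plaque held upright at crop (330,310) above the mat at (320,400). The vise is open, with its post at (452,290). I'll lower it slowly onto the mat.

```bash
python3 -m jog '[[[0,0,0],[1,1,30],1],[[0,0,0],[1.5,1,60],1],[[0,0,0],[1.5,1,80],1],[[0,0,0],[1.5,1,88],1],[[0,0,0],[1.5,1,88],1]]' >/dev/null
python3 -m jog '[[[0,0,0],[0,0,0],1],[[0,0,0],[0,0,0],1]]' >/dev/null;  python3 go.py 454.3 -77.5 44 4.2; python3 go.py 454.3 -77.5 44 4.2
python3 -m jog '[[[0,0,0],[0,0,1],1],[[0,0,0],[0,0,2],1],[[0,0,0],[0,0,3],1],[[0,0,0],[0,0,4],1]]' >/dev/null;  python3 go.py 454.3 -77.5 44 4.2
```

```text
t 10.75 at [454.9 -77.2  52.9] yaw 4.1 F [ 0.5  0.6 -1.5] w 23.8 j [-0.29 -0.03  1.8  -0.    1.37 -0.36] 
 turn [ 0.1 -0.2 -0.1] shift [-0.6  0.2  8.9]
t 10.75 at [454.9 -77.2  52.9] yaw 4.1 F [ 0.5  0.6 -1.5] w 23.8 j [-0.29 -0.03  1.8  -0.    1.37 -0.36] 
 turn [ 0.1 -0.2 -0.1] shift [-0.6  0.2  8.9]
t 11.15 at [453.6 -76.5  47.4] yaw 4.1 F [ 0.2  0.8 -2. ] w 23.8 j [-0.29 -0.02  1.81 -0.    1.36 -0.36] 
 turn [ 0.  -0.  -0.1] shift [0.6 1.  3.4]
```

```bash
for i in 1; do python3 -m jog '[[[0,0,0],[0,0,1],1],[[0,0,0],[0,0,2],1],[[0,0,0],[0,0,3],1],[[0,0,0],[0,0,3],1]]' |grep -E 'pos|force'; done
python3 -m jog '[[[0,0,0],[0,0,1],1],[[0,0,0],[0,0,1],1],[[0,0,0],[0,0,1],1]]' |grep -E 'pos|force'; python3 -m jog '[[[0,0,0],[0,0,1],1],[[0,0,0],[0,0,1],1],[[0,0,0],[0,0,1],1]]' |grep -E 'pos|force'
```

```text
tool_pos: [0.4534, -0.0765, 0.0441]
wrist_force: [0.5, -0.7, -2.2]
tool_pos: [0.4538, -0.0766, 0.0435]
wrist_force: [0.1, -0.2, -0.1]
tool_pos: [0.4538, -0.0767, 0.0435]
wrist_force: [-1.9, 0.4, 4.9]
```

Contact: the vertical force went from -2 to +5 N. I'll release and rise, then measure the plaque and sweeper.

```bash
python3 -m jog '[[[0,0,0],[0,0,0],-0.2],[[0,0,0],[0,0,0],-0.2],[[0,0,0],[0,0,0],-0.2],[[0,0,0],[0,0,0],-0.2],[[0,0,0],[0,0,0],-0.2]]' |grep wid
python3 -m jog '[[[0,0,0],[0,0,-20],-0.2],[[0,0,0],[0,0,-60],-0.2],[[0,0,0],[0,0,-110],-0.2],[[0,0,0],[0,0,-150],-0.2],[[0,0,0],[0,0,-180],-0.2]]' >/dev/null
python3 -m jog '[[[0,0,0],[50,0,0],-0.2],[[0,0,8.5],[90,20,0],-0.2],[[0,0,17],[110,20,0],-1],[[0,0,25.5],[110,20,0],-1],[[0,0,25.5],[110,20,0],-1]]' >/dev/null
python3 - <<'E'
from m import *
for n in ('scene','side','wrist'):
    im,d,p=snap(n,n+'3.png'); W=cloud(d,p)
    H,S,V=cv2.split(cv2.cvtColor(im,cv2.COLOR_RGB2HSV)); X,Y,Z=np.moveaxis(W,2,0); print(n)
    v=(X>.37)&(X<.54)&(Y>-.16)&(Y<.01)
    rep('plaque',W,v&(Z>.015)&(Z<.12)); rep('top',W,v&(Z>.09)&(Z<.12)); rep('foot',W,v&(Z>.018)&(Z<.030)&(H<28))
    s=(X>.56)&(X<.77)&(Y>-.15)&(Y<.08)&~((X>.68)&(Y<-.12))
    rep('blade',W,s&(H>22)&(H<33)&(S>190)&(Z>.046)&(Z<.062)); 
    rep('handle',W,s&(Z>.054)&(Z<.07)&((S<170)|(H<22))&(X>.62)&(Y>-.09))
E
python3 go.py 648 -52 100 -98
```

```text
width: 0.0559
scene
plaque 394 c [460.  -77.3] size [112.5  40.6] ang 89.0 z [17.2 52.7 99. ]
top 59 c [455.1 -80. ] size [30.1 54.1] ang 6.7 z [ 90.4  96.2 100.6]
foot 116 c [458.2 -81.4] size [ 36.5 104.9] ang 0.3 z [18.2 23.8 29. ]
blade 90 c [602.3 -49.3] size [156.7  18. ] ang 87.6 z [46.6 51.4 57.3]
handle 172 c [672.6 -50.2] size [ 30.1 103.1] ang 88.1 z [54.6 60.1 65.4]
side
plaque 395 c [453.8 -80.9] size [ 37.9 113.3] ang 1.8 z [17.5 57.  98.6]
top 58 c [452.5 -73.3] size [29.8 50.4] ang 10.1 z [90.4 94.6 99.6]
foot 102 c [451.3 -81.9] size [ 32.7 111.5] ang 1.8 z [19.2 24.4 28.8]
blade 98 c [598.4 -47.3] size [165.8  18.8] ang 88.1 z [46.5 51.2 56.1]
handle 119 c [669.7 -48.2] size [31.5 99.2] ang 89.4 z [55.3 59.6 63.2]
wrist
plaque 2972 c [453.2 -77.7] size [ 37.1 109.5] ang 4.1 z [18.6 64.1 99.1]
top 823 c [452.8 -74.4] size [26.5 43.5] ang 6.2 z [90.4 96.9 99.6]
foot 983 c [453.7 -77.5] size [ 36.2 109.1] ang 4.1 z [18.8 24.8 26.6]
blade few 0
handle 2120 c [669.7 -49.5] size [ 28.5 100.1] ang 87.6 z [57.6 60.9 62.5]
t 13.80 at [564.4 -88.6 222.4] yaw -21.2 F [-0.6 -0.2 -0.4] w 89.2 j [-0.25  0.13  1.29 -0.    1.72  0.12] 
 turn [ 0.  -0.  76.8] shift [ 64.6 -64.4 122.4]
```

View pics/wrist3.png

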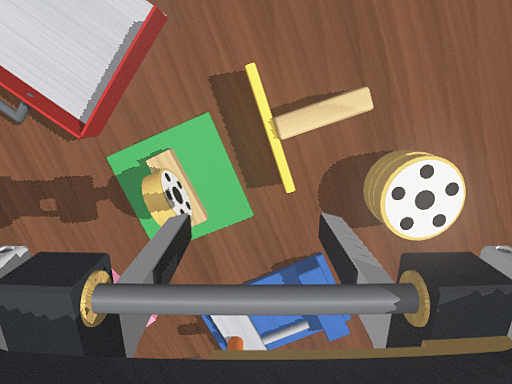

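The wrist view shows the plaque standing on the mat at (175,190), measured at (453.7,-77.5) against a mat centre of (454.2,-77.1). The small sweeper is at (290,125), with its grip point at about (642,-49) and a yaw of about -2°. Next I'll go and grip its handle.

```bash
python3 -m jog '[[[0,0,8.5],[30,-30,0],-1],[[0,0,17],[58,-65,0],-1],[[0,0,25.5],[58,-65,0],-1],[[0,0,34],[58,-65,0],-1],[[0,0,42.5],[58,-65,0],-1]]' >/dev/null
python3 -m jog '[[[0,0,8.5],[0,0,30],-1],[[0,0,17],[0,0,60],-1],[[0,0,25.5],[0,0,95],-1],[[0,0,28.3],[0,0,110],-1],[[0,0,28.3],[0,0,110],-1]]' >/dev/null
python3 -m jog '[[[0,0,0],[0,0,0],-1],[[0,0,0],[0,0,0],-1]]' >/dev/null; python3 go.py 642.3 -49.2 27 -92
```

```text
t 15.00 at [643.5 -49.5 114.8] yaw -92.1 F [-0.1  0.3  0.7] w 93.9 j [-0.16  0.33  1.27 -0.    1.54  1.44] 
 turn [-0.2 -0.  -0.1] shift [-0.3  1.6 87.8]
```

```bash
python3 -m jog '[[[0,0,0],[0,1,30],-1],[[0,0,0],[0,1,60],-1],[[0,0,0],[0,1,80],-1],[[0,0,0],[0,1,86],-1],[[0,0,0],[0,1,86],-1]]' >/dev/null
python3 -m jog '[[[0,0,0],[0,0,0],0.2],[[0,0,0],[0,0,0],1],[[0,0,0],[0,0,0],1],[[0,0,0],[0,0,0],1],[[0,0,0],[0,0,0],1]]' >/dev/null; python3 go.py 642.3 -49.2 27 -92
python3 -m jog '[[[0,0,0],[0,0,0],1],[[0,0,0],[0,0,0],1],[[0,0,0],[0,0,0],1],[[0,0,0],[0,0,0],1],[[0,0,0],[0,0,0],1]]' >/dev/null; python3 go.py 642.3 -49.2 27 -92
```

```text
t 16.00 at [641.7 -49.3  26.8] yaw -92.2 F [-0.   0.5  0.7] w 57.3 j [-0.16  0.38  1.37 -0.    1.38  1.44] 
 turn [-0.  -0.  -0.2] shift [-0.1 -0.6 -0.2]
t 16.50 at [641.4 -49.2  26.3] yaw -92.2 F [-0.8 -1.   0.1] w 27.8 j [-0.16  0.38  1.37 -0.    1.38  1.44] 
 turn [ 0.  -0.  -0.2] shift [-0.1 -0.9 -0.7]
```

```bash
python3 -m jog '[[[0,0,0],[0,0,-15],1],[[0,0,0],[0,0,-45],1],[[0,0,0],[0,0,-80],1],[[0,0,0],[0,0,-100],1],[[0,0,0],[0,0,-100],1]]' >/dev/null;python3 go.py 615.5 394 127 -57.7
```

```text
t 17.00 at [644.  -49.6 132. ] yaw -92.2 F [ 1.6 -0.5 -1.8] w 27.8 j [-0.16  0.32  1.25 -0.    1.57  1.44] 
 turn [ -0.5  -0.2 -34.5] shift [-442.2   45.5    4. ]
```

```bash
python3 -m jog '[[[0,0,-4],[-25,2,0],1],[[0,0,-8],[-65,6,0],1],[[0,0,-12],[-110,11,0],1],[[0,0,-16],[-155,16,0],1],[[0,0,-20],[-200,21,0],1]]' >/dev/null
python3 go.py 615.5 394 127 -57.7
```

```text
t 17.50 at [626.8 152.8 124.3] yaw -72.1 F [-0.2  0.9 -1.9] w 27.7 j [ 0.15  0.33  1.25 -0.    1.57  1.41] 
 turn [  0.2   0.1 -14.4] shift [-232.9  -63.6   -2.8]
```

```bash
python3 -m jog '[[[0,0,-4],[-42,-11,0],1],[[0,0,-8],[-84,-22,0],1],[[0,0,-12],[-126,-34,0],1],[[0,0,-14.4],[-168,-46,0],1],[[0,0,-14.4],[-205,-57,0],1]]' >/dev/null
python3 -m jog '[[[0,0,0],[-27,-7,0],1],[[0,0,0],[-27,-7,0],1],[[0,0,0],[-27,-7,0],1],[[0,0,0],[-27,-7,0],1]]' >/dev/null
python3 go.py 615.5 394 30 -57.7
python3 - <<'E'
from m import *
im,d,p=snap('wrist','w4.png'); W=cloud(d,p); np.savez('pics/w4.npz',im=im,W=W)
H,S,V=cv2.split(cv2.cvtColor(im,cv2.COLOR_RGB2HSV)); X,Y,Z=np.moveaxis(W,2,0)
ex=np.array([np.cos(np.radians(32.3)),np.sin(np.radians(32.3))])
b=(X>.4)&(X<.68)&(Y>.16)&(Y<.42)&(Z>.022)&(Z<.04)&(H<40)
c,l,s,_=cv2.connectedComponentsWithStats(b.astype(np.uint8))
for i in range(1,c):
    if s[i,4]>60: rep(str(s[i,:2]+s[i,2:4]//2),W,l==i)
fl=(X>.2)&(X<.56)&(Y>-.02)&(Y<.42)&(S<60)&(V>110)&(Z<.015)&(Z>-.01); rep('floor',W,fl)
rep('yellow',W,(H>22)&(H<33)&(S>190)&(Y>.2)&(Z<.2))
E
```

```text
t 18.40 at [611.2 389.2 125.2] yaw -57.9 F [ 0.3  0.1 -1.4] w 27.7 j [ 0.49  0.51  1.   -0.    1.64  1.5 ] 
 turn [ 0.1 -0.  -0.2] shift [-1.9 -6.4 95.2]
[241 332] 758 c [460.2 318.9] size [43.3 42.8] ang 64.2 z [23.3 31.  32.5]
floor 785 c [494.9 326.2] size [190.5 107.5] ang 36.3 z [-0.2  1.6  3.2]
yellow few 0
```

View pics/w4.png

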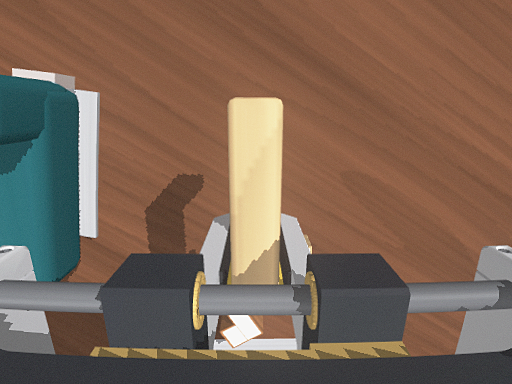

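The wrist view shows the handle held straight at (255,190), with the jigsaw to the left at (40,180). By the measured rectangles the jigsaw is about 75 mm from the gripper body. I'll lower behind the strip.

```bash
python3 -m jog '[[[0,0,0],[-1.5,-6,25],1],[[0,0,0],[-1.5,-6,55],1],[[0,0,0],[-1.5,-6,80],1],[[0,0,0],[-1.5,-6,92],1],[[0,0,0],[-1.5,-6,92],1]]' >/dev/null
python3 -m jog '[[[0,0,0],[0,0,0],1],[[0,0,0],[0,0,0],1]]' >/dev/null
python3 go.py 615.5 394 30 -57.7
cat > off.py <<'E'
from m import *
import sys
ex=np.array([np.cos(np.radians(32.3)),np.sin(np.radians(32.3))]); ey=np.array([-ex[1],ex[0]]); O=np.array([.462,.244])
def off(tag):
  for n in ('scene','side'):
    im,d,p=snap(n,f'{n}_{tag}.png'); W=cloud(d,p)
    H,S,V=cv2.split(cv2.cvtColor(im,cv2.COLOR_RGB2HSV)); Z=W[...,2].copy()
    Q=W.copy(); D=W[...,:2]-O; Q[...,0]=D@ex; Q[...,1]=D@ey; x,y=Q[...,0],Q[...,1]
    b=(x>-.2)&(x<.2)&(abs(y)<.16)&(Z>.02)&(Z<.038)&~(((H<5)|(H>172))&(S>130))&~((H>22)&(H<33)&(S>190))
    c,l,s,_=cv2.connectedComponentsWithStats(b.astype(np.uint8))
    for i in range(1,c):
        if s[i,4]>25: rep(n+' scoopframe px'+str(s[i,:2]+s[i,2:4]//2),Q,l==i); P=Q[l==i]; print('   x %.0f..%.0f y %.0f..%.0f'%(*np.nanpercentile(P[:,0]*1e3,[1,99]),*np.nanpercentile(P[:,1]*1e3,[1,99])))
    rep(n+' blade',Q,(x>-.2)&(x<.25)&(H>22)&(H<33)&(S>190)&(Z>.005)&(Z<.075))
if __name__=='__main__': off(sys.argv[1])
E
python3 off.py a
```

```text
t 19.15 at [617.  395.5  37.1] yaw -57.8 F [-0.4 -0.4 -2.7] w 27.6 j [ 0.49  0.56  1.09 -0.    1.48  1.5 ] 
 turn [-0.3 -0.  -0.1] shift [0.4 2.1 7.1]
scene scoopframe px[290 164] 102 c [54.3 70.8] size [74.7 48.5] ang 26.7 z [20.7 30.9 35.8]
   x 18..94 y 36..87
scene scoopframe px[294 180] 242 c [ 86.4 -34.2] size [150.2  78.9] ang 59.3 z [20.8 30.3 35.5]
   x 40..142 y -102..16
scene blade 59 c [172.9  11.3] size [98.5 13.4] ang 89.6 z [17.7 57.8 68.1]
side scoopframe px[204 215] 195 c [ 72.4 -69.1] size [65.3 45.6] ang 30.6 z [20.8 29.8 34.4]
   x 37..106 y -99..-37
side scoopframe px[190 226] 224 c [98.2 -2.3] size [84.6 37.7] ang 2.9 z [20.8 29.7 34. ]
   x 57..140 y -19..16
side scoopframe px[197 242] 235 c [53.3 72. ] size [78.  47.6] ang 26.5 z [20.8 29.2 34. ]
   x 14..91 y 40..92
side blade 410 c [170.1  49.1] size [161.3  14.8] ang 89.8 z [12.6 44.8 64.2]
```

```bash
python3 -m jog '[[[0,0,0],[0,0,4],1],[[0,0,0],[0,0,7],1],[[0,0,0],[0,0,7],1],[[0,0,0],[0,0,7],1]]' |grep -E 'pos|force'
python3 -m jog '[[[0,0,0],[0,8,0],1],[[0,0,0],[1,20,0],1],[[0,0,0],[1,32,0],1],[[0,0,0],[1,44,0],1],[[0,0,0],[2,56,0],1]]' |grep -E 'pos|force'
python3 -m jog '[[[0,0,0],[1,12,0],1],[[0,0,0],[2,24,0],1],[[0,0,0],[3,36,0],1],[[0,0,0],[4,48,0],1],[[0,0,0],[5,60,0],1]]' |grep -E 'pos|force'
python3 go.py 615.5 394 30 -57.7; python3 off.py b
```

```text
tool_pos: [0.6153, 0.395, 0.0269]
wrist_force: [-0.1, 0.2, -2.2]
tool_pos: [0.5683, 0.3632, 0.0275]
wrist_force: [0.3, -0.5, -2.5]
tool_pos: [0.5205, 0.3272, 0.0278]
wrist_force: [0.9, 0.9, -1.8]
t 20.65 at [520.5 327.2  27.8] yaw -57.8 F [ 0.9  0.9 -1.8] w 27.6 j [0.47 0.32 1.45 0.   1.37 1.48] 
 turn [-0.1  0.  -0.1] shift [  -5.9 -116.    -2.1]
scene scoopframe px[277 168] 226 c [ 5.1 26.1] size [ 80.7 110.4] ang 1.2 z [20.8 31.3 37.3]
   x -34..46 y -27..79
scene scoopframe px[285 184] 123 c [ 61.7 -77.9] size [73.4 47.8] ang 71.8 z [21.5 30.4 35.6]
   x 35..92 y -114..-40
scene blade 37 c [55.3 -6.7] size [67.5 13.2] ang 89.5 z [13.9 49.3 56.9]
side scoopframe px[208 213] 164 c [ 60.2 -78. ] size [72.  44.3] ang 69.0 z [21.2 29.7 34.2]
   x 31..91 y -114..-47
side scoopframe px[217 236] 491 c [ 3.7 28.7] size [115.7  87.5] ang 88.8 z [20.5 31.2 35.7]
   x -40..45 y -21..83
side scoopframe px[170 234] 37 c [143.9  51. ] size [51.3 13.3] ang 5.2 z [20.5 32.4 37.3]
   x 118..169 y 46..58
side blade 279 c [50.  43.4] size [158.7  13.2] ang 89.1 z [ 8.1 42.8 55.9]
```

```bash
python3 -m jog '[[[0,0,0],[3,8,-2],1],[[0,0,0],[6,18,-3],1],[[0,0,0],[6,28,-3],1],[[0,0,0],[6,38,-3],1],[[0,0,0],[6,48,-3],1]]' |grep -E 'pos|force'
python3 -m jog '[[[0,0,0],[0,10,0],1],[[0,0,0],[0,20,0],1],[[0,0,0],[0,28,0],1],[[0,0,0],[0,32,0],1],[[0,0,0],[0,32,0],1]]' |grep -E 'pos|force'
python3 go.py 615.5 394 30 -57.7; python3 off.py c
```

```text
tool_pos: [0.483, 0.2962, 0.0304]
wrist_force: [0.2, 1.2, -1.8]
tool_pos: [0.4559, 0.2792, 0.0303]
wrist_force: [0.2, -0.4, -1.7]
t 21.75 at [455.9 279.2  30.3] yaw -57.8 F [ 0.2 -0.4 -1.7] w 27.8 j [ 0.44  0.16  1.65 -0.    1.33  1.45] 
 turn [ 0.  -0.  -0.1] shift [-1.210e+01 -1.962e+02  1.000e-01]
scene scoopframe px[259 165] 173 c [-75.2  42.6] size [149.4  80.2] ang 89.7 z [20.4 33.  37.7]
   x -115..-36 y -30..90
scene scoopframe px[284 184] 116 c [ 61.2 -83.4] size [72.8 42.4] ang 72.7 z [21.1 30.1 34.9]
   x 35..85 y -120..-48
scene blade 29 c [-20.1 -16. ] size [69.3  8.8] ang 83.2 z [26.3 46.7 59.1]
side scoopframe px[232 237] 161 c [-44.   26.1] size [128.3  27.3] ang 89.5 z [26.3 33.2 36.4]
   x -57..-31 y -36..88
side scoopframe px[190 236] 27 c [81.8 41.3] size [23.  10.4] ang 48.0 z [20.2 28.7 37.7]
   x 78..92 y 31..49
side blade 154 c [-27.5  41.6] size [ 11.2 158.6] ang 0.1 z [27.3 53.4 58.8]
```

Both the corner and the strip are inside, with their rear edges at about -33 mm. The blade edge nudged the stub towards the wall line (y -120 to -48). For the second sweep I'll yaw the blade 12° so that it steers the stub inwards.

```bash
python3 -m jog '[[[0,0,0],[0,-2,-15],1],[[0,0,0],[0,-2,-50],1],[[0,0,0],[0,-2,-85],1],[[0,0,0],[0,-2,-90],1],[[0,0,0],[0,-2,-90],1]]' |grep -E 'pos|force'
python3 go.py 635.8 262.8 120 -69.7
```

```text
tool_pos: [0.4592, 0.2811, 0.1212]
wrist_force: [0.4, 0.3, -3.4]
t 22.35 at [459.2 281.1 121.2] yaw -57.8 F [ 0.4  0.3 -3.4] w 28.1 j [ 0.44  0.09  1.53 -0.    1.51  1.45] 
 turn [-0.2 -0.  11.9] shift [ 109.6 -139.6    1.6]
```

```bash
python3 -m jog '[[[0,0,4],[20,-26,0],1],[[0,0,8],[50,-64,0],1],[[0,0,12],[80,-102,0],1],[[0,0,12],[104,-132,0],1],[[0,0,12],[109,-139,0],1]]' >/dev/null
python3 -m jog '[[[0,0,0],[0,0,30],1],[[0,0,0],[0,0,60],1],[[0,0,0],[0,0,75],1],[[0,0,0],[0,0,75],1],[[0,0,0],[0,0,75],1]]' >/dev/null
python3 -m jog '[[[0,0,0],[0,0,0],1]]' >/dev/null;python3 go.py 635.8 262.8 28 -69.7;  python3 off.py d
```

```text
t 23.45 at [635.  263.1  47.5] yaw -69.8 F [ 0.9  0.  -1.6] w 28.0 j [ 0.31  0.46  1.23 -0.    1.45  1.53] 
 turn [-0.2 -0.  -0.1] shift [ 0.5 -0.6 19.5]
scene scoopframe px[260 165] 201 c [-72.2  29.8] size [124.2  83.7] ang 89.0 z [21.2 32.9 37.3]
   x -114..-31 y -30..86
scene scoopframe px[284 184] 115 c [ 60.1 -82.8] size [70.7 42.1] ang 73.4 z [21.5 30.3 35.4]
   x 35..84 y -119..-49
scene blade 91 c [ 104.2 -104.5] size [88.6 27.5] ang 78.2 z [24.8 54.2 74.8]
side scoopframe px[209 213] 195 c [ 58.6 -80.1] size [71.2 42.5] ang 77.7 z [20.6 29.9 34. ]
   x 33..83 y -116..-45
side scoopframe px[232 238] 148 c [-44.7  30.6] size [117.1  25.5] ang 88.6 z [26.4 33.4 37. ]
   x -57..-33 y -27..87
side blade 404 c [116.7 -67.4] size [165.6  16.2] ang 77.9 z [24.5 52.8 74.1]
```

```bash
python3 -m jog '[[[0,0,0],[0,0,12],1],[[0,0,0],[0,0,19],1],[[0,0,0],[0,0,19],1],[[0,0,0],[0,0,19],1]]' |grep -E 'pos|force'
python3 -m jog '[[[0,0,0],[0,8,0],1],[[0,0,0],[0,20,0],1],[[0,0,0],[0,32,0],1],[[0,0,0],[0,44,0],1],[[0,0,0],[0,56,0],1]]' |grep -E 'pos|force'
python3 -m jog '[[[0,0,0],[0,12,-1],1],[[0,0,0],[0,24,-2],1],[[0,0,0],[0,34,-3],1],[[0,0,0],[0,40,-3],1]]' |grep -E 'pos|force'
python3 off.py e
```

```text
tool_pos: [0.6339, 0.2625, 0.0258]
wrist_force: [0.4, 0.3, -1.3]
tool_pos: [0.5802, 0.2427, 0.0258]
wrist_force: [0.3, -0.7, -2.8]
tool_pos: [0.5429, 0.229, 0.0293]
wrist_force: [-0.1, 0.3, -2.5]
scene scoopframe px[260 165] 202 c [-71.7  29.3] size [123.4  85.5] ang 86.6 z [20.7 32.7 37.4]
   x -114..-30 y -32..82
scene scoopframe px[268 180] 84 c [-14.2 -78.2] size [96.6 37.9] ang 86.6 z [21.1 33.3 37.3]
   x -32..4 y -126..-32
scene blade 87 c [ 17.3 -85.5] size [91.1 10.9] ang 78.8 z [ 9.1 36.7 58.9]
side scoopframe px[228 218] 211 c [-11.3 -73.1] size [82.5 44.9] ang 80.2 z [21.1 31.2 35.6]
   x -36..14 y -103..-32
side scoopframe px[186 214] 26 c [127.4 -61.7] size [21.8 12.3] ang 38.5 z [20.6 27.1 36.4]
   x 123..138 y -72..-55
side scoopframe px[232 238] 147 c [-44.2  30.1] size [116.   26.2] ang 88.0 z [25.6 33.3 36.5]
   x -57..-32 y -26..87
side blade 315 c [ 19.1 -45.2] size [162.2  15. ] ang 78.0 z [ 7.3 42.9 58. ]
```

```bash
python3 -m jog '[[[0,0,0],[0,10,0],1],[[0,0,0],[0,22,0],1],[[0,0,0],[0,34,0],1],[[0,0,0],[0,44,0],1],[[0,0,0],[0,48,0],1]]' |grep -E 'pos|force'
python3 -m jog '[[[0,0,0],[0,0,0],1],[[0,0,0],[0,-2,-15],1],[[0,0,0],[0,-4,-50],1],[[0,0,0],[0,-4,-90],1],[[0,0,0],[0,-4,-90],1]]' |grep -E 'pos|force'
python3 off.py f
python3 - <<'E'
import cv2
a=cv2.imread('pics/scene_f.png'); cv2.imwrite('pics/cf.png',cv2.resize(a[120:280,190:370],None,fx=4,fy=3.6,interpolation=cv2.INTER_CUBIC))
E
```

```text
tool_pos: [0.498, 0.2125, 0.0293]
wrist_force: [1.3, -0.2, -2.8]
tool_pos: [0.5071, 0.2156, 0.1264]
wrist_force: [0.6, 1.2, -1.3]
scene scoopframe px[259 172] 210 c [-74.  -28.2] size [ 86.  134.6] ang 0.8 z [20.8 33.1 37.4]
   x -114..-32 y -93..35
scene blade few 0
side scoopframe px[236 233] 265 c [-41.9  -2. ] size [182.6  30.4] ang 80.2 z [27.9 33.3 37.1]
   x -68..-33 y -90..87
side blade few 1
```

View pics/cf.png

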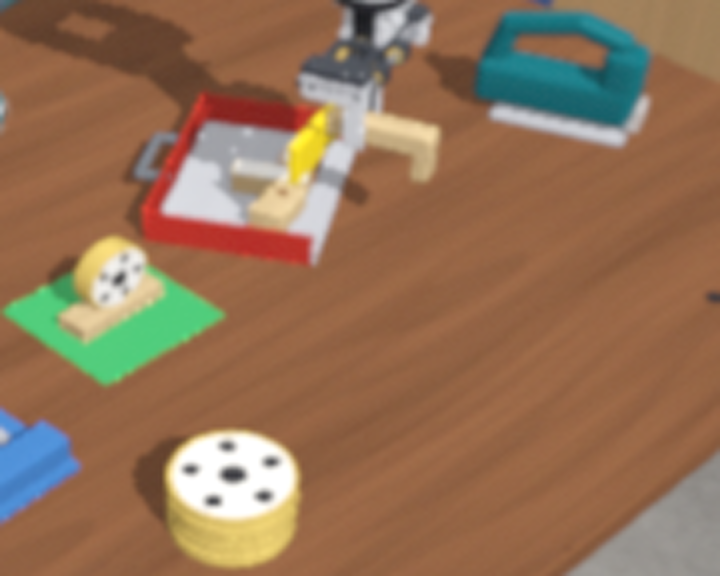

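The scene crop shows the stub (285,200) and strip (255,175) in the scoop, the plaque upright on the mat at (110,285), and the bystanders unmoved. The sweeper is held above the mouth. Next I'll set it down centred in front of the mouth, blade about 100 mm clear.

```bash
python3 go.py 590.5 325 127 -57.7
```

```text
t 26.05 at [503.4 214.5 120.1] yaw -69.8 F [-0.4 -0.3 -3.2] w 27.7 j [ 0.3   0.11  1.51 -0.    1.51  1.52] 
 turn [ -0.1  -0.  -12.1] shift [ -73.7 -119.9   -6.6]
```

```bash
python3 -m jog '[[[0,0,-4],[-15,-24,0],1],[[0,0,-8],[-38,-62,0],1],[[0,0,-12],[-60,-98,0],1],[[0,0,-12],[-74,-120,0],1],[[0,0,-12],[-74,-120,0],1]]' >/dev/null
python3 -m jog '[[[0,0,0],[0,0,25],1],[[0,0,0],[0,0,60],1],[[0,0,0],[0,0,85],1],[[0,0,0],[0,0,85],1],[[0,0,0],[0,0,85],1]]' >/dev/null
python3 -m jog '[[[0,0,0],[0,0,0],1]]' >/dev/null;python3 go.py 590.5 325 27 -57.7; python3 go.py 590.5 325 26.5 -57.7
```

```text
t 27.15 at [590.  325.   35.4] yaw -57.8 F [ 0.4  0.6 -2.7] w 27.7 j [ 0.42  0.44  1.28 -0.    1.42  1.43] 
 turn [-0.1 -0.  -0.1] shift [ 0.3 -0.4  8.4]
t 27.15 at [590.  325.   35.4] yaw -57.8 F [ 0.4  0.6 -2.7] w 27.7 j [ 0.42  0.44  1.28 -0.    1.42  1.43] 
 turn [-0.1 -0.  -0.1] shift [ 0.2 -0.4  8.9]
```

```bash
python3 -m jog '[[[0,0,0],[0,0,3],1],[[0,0,0],[0,0,6],1],[[0,0,0],[0,0,7],1],[[0,0,0],[0,0,7],1]]' |grep -E 'pos|force'
python3 -m jog '[[[0,0,0],[0,0,1],1],[[0,0,0],[0,0,1],1]]' |grep -E 'pos|force'
python3 -m jog '[[[0,0,0],[0,0,1],1],[[0,0,0],[0,0,1],1]]' |grep -E 'pos|force'
```

```text
tool_pos: [0.5895, 0.325, 0.0271]
wrist_force: [0.2, -0.7, -2.9]
tool_pos: [0.5896, 0.3251, 0.0262]
wrist_force: [0.0, -0.2, -2.4]
tool_pos: [0.5898, 0.3252, 0.0257]
wrist_force: [0.3, 0.9, -0.7]
```

Contact is starting. I'll go 1 mm more, release and rise clear.

```bash
python3 -m jog '[[[0,0,0],[0,0,1],1],[[0,0,0],[0,0,1],1]]' |grep -E 'pos|force'
python3 -m jog '[[[0,0,0],[0,0,0],0.2],[[0,0,0],[0,0,0],-0.2],[[0,0,0],[0,0,0],-0.2],[[0,0,0],[0,0,0],-0.2],[[0,0,0],[0,0,0],-0.2]]' |grep -E 'wid|force'
python3 -m jog '[[[0,0,0],[0,0,-15],-0.2],[[0,0,0],[0,0,-50],-0.2],[[0,0,0],[0,0,-95],-0.2],[[0,0,0],[0,0,-140],-0.2],[[0,0,0],[0,0,-180],-0.2]]' |grep -E 'wid|pos'
python3 -m jog '[[[0,0,0],[50,0,0],-0.2],[[0,0,0],[100,0,0],-0.2],[[0,0,0],[150,0,0],-0.2],[[0,0,0],[150,0,0],-0.2],[[0,0,0],[150,0,0],-0.2]]' |grep -E 'wid|pos'
python3 off.py g
python3 - <<'E'
from m import *
im,d,p=snap('wrist','wg.png')
a=cv2.imread('pics/scene_g.png'); b=cv2.imread('pics/side_g.png')
r=lambda x:cv2.resize(x,(400,300),interpolation=cv2.INTER_CUBIC)
cv2.imwrite('pics/cg.png',np.vstack([np.hstack([r(a[120:280,110:360]),r(b[100:300,90:350])]),np.hstack([r(im[:,:,::-1]),r(a)])]))
for n,f in (('scene','scene_g'),):
    im,d,p=snap('scene'); W=cloud(d,p); X,Y,Z=np.moveaxis(W,2,0)
    for k,(x,y) in dict(disc=(.751,-.193),tin=(.339,-.404),jig=(.513,.570),plaque=(.454,-.077)).items():
        rep(k,W,(abs(X-x)<(.13 if k=='jig' else .075))&(abs(Y-y)<.1)&(Z>.015)&(Z<.17))
E
```

```text
tool_pos: [0.59, 0.3252, 0.0255]
wrist_force: [-0.2, -0.6, 3.4]
wrist_force: [0.0, -1.1, 0.3]
width: 0.0563
tool_pos: [0.5899, 0.3252, 0.2086]
width: 0.0562
tool_pos: [0.6702, 0.1969, 0.2051]
width: 0.0565
scene scoopframe px[260 169] 297 c [-73.9  -4.1] size [189.   86.8] ang 89.5 z [20.4 33.2 37.7]
   x -115..-31 y -96..84
scene blade 81 c [113.9  -5.2] size [ 11.9 160.3] ang 0.1 z [ 8.7 50.9 56.4]
side scoopframe px[236 232] 264 c [-41.7  -4.2] size [184.5  30.5] ang 80.0 z [27.1 33.4 37. ]
   x -68..-33 y -90..86
side blade 335 c [111.    2.6] size [ 14.  165.5] ang 0.1 z [ 6.1 38.  54.7]
disc 934 c [ 751.8 -192.2] size [109.4 112.4] ang 43.6 z [17.9 64.9 70. ]
tin 584 c [ 367.7 -387.1] size [140.9  82.9] ang 29.9 z [18.3 72.9 89.1]
jig 693 c [515.1 570.5] size [200.1  67.2] ang 23.6 z [ 23.9  75.4 155.7]
plaque 389 c [465.3 -80.6] size [112.4  68.6] ang 72.2 z [16.2 52.5 98.8]
```

View pics/cg.png

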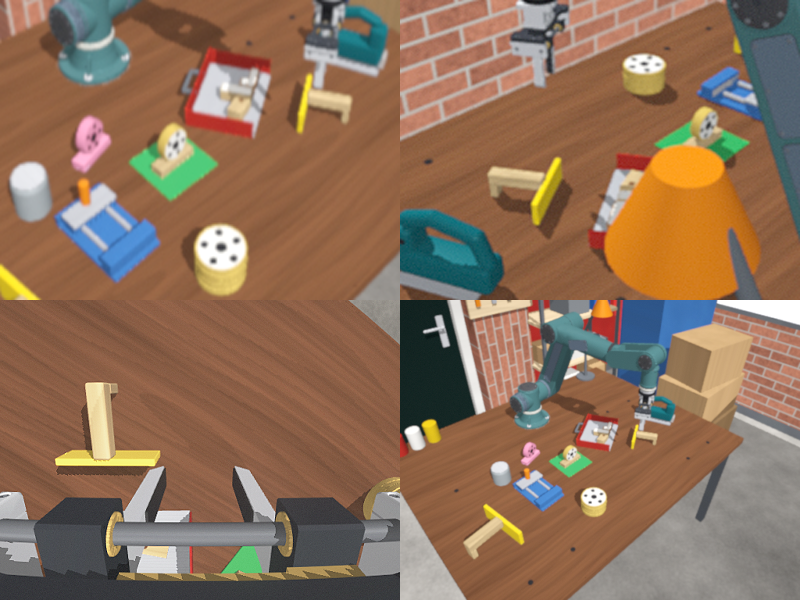

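The montage shows the vise open and the plaque upright on the mat, with all the offcuts in the scoop. The sweeper stands in front of the mouth, its blade at x of about +112 mm, and the gripper is clear. I'm handing in.

```bash
python3 -c "
from bench import robot,close_job
print(robot.get_obs()['time']); print(close_job())"
```

```text
29.85
the job is handed in; nothing more can be done
None
```

The job is done and handed in at 29.9 s of the 72 s allowed; no verdict was reported.

- **Vise:** I slid the jaw 60 mm by its post before lifting the plaque. The reaction force rose to 14 N at the end stop, and the post measured 500 → 440 mm in x.
- **Plaque:** it stands upright at (453.7, -77.5) mm, within 1 mm of the measured mat centre.
- **Offcuts:** I swept them in with the smaller sweeper in two passes. The robot did not touch them. During the first pass the blade edge nudged the stub sideways, so I angled the second pass to steer it in. The last check has all three inside, with rear edges at least 31 mm behind the mouth.
- **Sweeper:** it stands in front of the scoop, aligned with it, with about 105 mm between the blade and the mouth. The gripper is clear of everything.
- **Bystanders:** the disc stack and jigsaw re-measured within 2 mm of where they started. The tin's last measurement was unusable, because the search box also took in a neighbouring object. The tin looks in its original place in the pictures, and the gripper did not work near it.

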